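Fit the post of a coffee drip stand into its sprung holder and seat the filter

ROBOT

A 6-joint arm with a two-finger parallel gripper is mounted at the origin on a cart in front of the work surface, level with it; the furniture and walls round the work are solid. World frame = base frame: x ahead of the robot, y to its left, z up, the work surface at z = 0. Lengths are in m, angles in rad, forces in N, time in s.
With the tool pointing down it reaches from about 0.375 to 0.9 m from the base axis. Payload 3.1 kg.
Tool frame: the origin (TCP) lies between the finger pads; the fingertips stand 17 mm ahead of it and the grasp point (between the pads) lies 2 mm behind it (robot.nose_length is the distance from the TCP to the fingertips, in m); z points along the fingers, y is the line along which they close (so a half turn about z gives the same grasp; the last joint's range is limited). The gripper opens to 87 mm and grips with 3 to 60 N. Pads are 19 mm wide; open, the fingers measure 117 mm over their backs; the gripper's body (75 mm by 190 mm) begins 51 mm behind the grasp point.
Start: joints at [-1.409, 0.527, 1.433, -0, 1.181, -0.178], TCP at [0.208, -0.589, 0.24] pointing down, gripper open.
Joint ranges: [-3.08, 3.08], [-0.75, 2.2], [0.22, 2.44], [-1.43, 4.57], [0, 2.65], [-2.85, 2.85]. Speed limits (rad/s): [2.79, 2.79, 3.14, 3.14, 3.14, 3.14].

INTERFACE

Orientations are given as a unit quaternion [x, y, z, w].
In Python, from rig import robot, cams gives the robot as it stands.
- The arm moves only by the shell command python3 -m pendant 'ROWS' [FORCE]. ROWS is JSON, a list of rows, each an object with "jaw": the opening, from 0 (shut) to 1 (fully open); "linear": the shift along the tool's x, y, z in cm, a list of three; "twist": the turn about the tool's z in degrees. A call has 1 to 12 rows; each row shifts and turns the commanded pose from where the row before left it, along the tool's axes as they then stand; what a row does not reach is not made up. A row lasts 1/12 s, in which the tool goes at most 41.7 mm and 7.16 degrees, less where a joint would pass 70% of its speed; a pose out of reach is approached as far as the arm can. A call is refused whole if a number of a shift passes 4.17 or a number of a turn 7.16, either way. A call with a gripper value outside its range is refused whole. The fingers move at their own pace and stop on an object; FORCE is the grip in N (left out, the last holds). Time passes only in rows, so rows that do not move let the fingers close. It gives the time, the measured TCP pose, the force, the opening and the grip force at its end, in the units of the state.
- robot.get_obs(): the state, without advancing time (a new reading comes with each control period).
- cams.camera(name): name is "side" or "top" or "wrist"; returns a dict with "color" (400x640x3 uint8, blue, green, red), "depth" (400x640 float32, m along the optical axis (not along the pixel's ray), 0 where there is no reading), "fov_y" (degrees; the focal length in pixels is half the picture's height over the tangent of half this angle, whatever the lens; pixels are square), "cx", "cy" (the principal point, pixels), "view" (4x4, takes a point from world to camera coordinates). Camera axes: x right, y down, z forward; pixel columns grow to the right and rows downward; lengths in m; the calibration is good to about 2 mm. A picture is of the moment at which its call begins.
- robot.hand_in(): hands the job in; it is judged then, once.
The state is a dict: "time": time; "q": joint angles; "joint_velocities": joint speeds; "joint_torque": joint torques, N m; "position": TCP position; "tool_rot": TCP orientation; "ft_force": force on the tool from outside, world axes, zero at the start; "moment": the same for the moment, N m; "grip_width": finger opening in m; "grip_force": force on a finger pad.
Only numpy, scipy, OpenCV 4.12 (cv2) and the standard library are available. Lean on these libraries where they do the work, as an engineer would, in place of code of your own. Each camera call takes 0.05 s, during which the arm holds its last target. There are 200 camera calls.

TASK

Set up the coffee drip stand: take the post out of the white drainer block and slide it down into the metal holder on the stand, past the spring plunger and fully home on the height stop in the bore (its setting cannot be seen), with its ring over the tray and the mug. Press it home firmly enough to overcome the plunger, but gently: never knock or jam it, and put no more than 25 N on the stop. Then seat the steel filter cup upright and flat in the ring, set down softly, let go, and leave the mug and the other things where they are.

Things in the scene. Friction and masses are not known exactly. Their poses are not given: they have to be found in the camera images.
- holder_mouth (a point): centre of the open top of the metal post holder (41 mm across, on the dark wooden stand, which is heavy and fixed), 58 mm above the worktop. Its bore is vertical, 15.6 mm across. A height stop hidden in the bore is set anywhere from 36 to 53 mm below this mouth: feel for it. x axis: level, towards the tray; z up.
- tray (a point): centre of the top of the round steel drip tray, 100 mm across, on the dark wooden stand (205 x 120 x 15 mm), 85 mm from the holder's axis. The mug stands on it. The ring of the fitted post belongs above this point.
- plunger (a joint): spring plunger in the side of the holder (black pull knob outside, facing away from the tray), round nose 27 mm below the mouth. 0 = nose out, 5 mm into the empty bore; grows in metres as a shaft pushes it back (about 0.003 to 0.005 with the post in). Driving the shaft past it takes some 5 to 15 N downward, then a steady 4 to 12 N of drag; the stop stands firm.
- post_knob (a point): middle of the grip of the post's wooden knob, 22 mm across and 50 mm tall, at the top of the post (25 mm above and below this point, then a 36 mm finger flange). Grasp here from above. The post is a loose steel rod, 14 mm across, 195 mm long, 0.2 kg, at first leaning a little in the middle hole of the drainer. z axis: up the post; x axis: towards its ring.
- post_foot (a point): middle of the lower end of the post, 170 mm below post_knob, tapered from 14 to 7 mm across over the last 7 mm. Fully home it rests on the height stop in the holder's bore.
- post_ring (a point): centre of the upper face of the steel ring on the post's side arm: 85 mm from the post's axis along the post's x axis, 133 mm above the foot; the ring is 56 mm inside, 72 mm outside, 7 mm thick. The arm and ring lie 37 mm below post_knob.
- filter_centre (a point): centre, half-way up, of the loose steel coffee filter cup standing on the worktop: 70 mm tall, about 0.12 kg. The upper 44 mm are a cylinder 66 mm across (grasp it there, from above, 16 mm above this point or higher); below is a spigot tapering from 51 to 40 mm. z axis up.
- filter_seat (a point): centre of the filter cup's shoulder (9 mm below filter_centre), where the 66 mm cup meets the spigot. The spigot, 26 mm long, goes through the ring and the shoulder then rests on the ring's upper face.
- drainer: white plastic drainer block, 78 x 132 x 40 mm, fixed; origin at the centre of its underside. The post stands in its middle hole, 15.5 mm across, 32 mm deep.
- mug_white: white mug, 88 mm tall, 82 mm across, loose, standing on the tray with its bowl under the place of the ring; leave it where it is. Origin at its underside, 16 mm from the bowl's axis towards the handle.
- tin_caddy: grey tea tin, 56 x 81 x 104 mm, at the right; leave alone. Origin under its centre.
- nut_jar: jar of nuts with a green lid, 60 mm across, 90 mm tall, at the right; leave alone. Origin under its centre.
- honey: honey jar with a green lid, 64 mm across, 84 mm tall, at the back left; leave alone. Origin under its centre.
- spoon: teaspoon, 132 mm long, lying towards the back, in the middle; leave alone. Origin under its centre.
- lime: lime, 60 x 48 x 48 mm, at the back; leave alone.
Things that resemble listed ones, but are neither listed nor needed, are in the scene too. What is shaped like the part that bears filter_centre but blue is not meant.

How it is judged:
By the outcome, as a careful person would: the job done as asked, in the order asked, and still so for the second after the job is handed in, with the robot touching nothing.
It also fails if it takes over 72 s, if anything falls off the work surface, if the arm or the gripper's body presses on something with over 40 N, if the wrist force passes 120 N, or if a joint passes its speed limit or range.

## Working session

There is one attempt and no reset: what is moved stays moved. The work goes in short steps, Python scripts to look and compute and a shell command to move; the robot and the scene stay as the last step left them, time stands still between calls to the robot, and variables do not carry over. Pictures are saved under pics/ and viewed, at most 13 in all, crops included, and the job is handed in when it is done.

```bash
mkdir -p pics; ls; cat > h.py <<'E'
import numpy as np, cv2
from rig import robot, cams
def cam(n):
    c=cams.camera(n); c['f']=200/np.tan(np.radians(c['fov_y'])/2); return c
def pts(c):
    d=c['depth']; v,u=np.mgrid[0:400,0:640]
    P=np.stack([(u-c['cx'])/c['f']*d,(v-c['cy'])/c['f']*d,d,np.ones_like(d)],-1)
    return (P@np.linalg.inv(c['view']).T)[...,:3]
def ray(c,u,v,z):
    I=np.linalg.inv(c['view']); o=I[:3,3]; r=I[:3,:3]@[(u-c['cx'])/c['f'],(v-c['cy'])/c['f'],1]
    return o+r*(z-o[2])/r[2]
def proj(c,p):
    q=c['view']@np.append(p,1); return q[0]/q[2]*c['f']+c['cx'],q[1]/q[2]*c['f']+c['cy']
E
python3 - <<'E'
from h import *
import pickle
for n in ['top','side']:
    c=cam(n); cv2.imwrite(f'pics/{n}0.png',c['color']); pickle.dump(c,open(n+'0.pkl','wb'))
    print(n,np.linalg.inv(c['view']).round(3).tolist(),c['fov_y'])
print(robot.get_obs())
E
```

```text
pics
top [[0.021, -0.983, 0.185, 0.341], [-1.0, -0.022, -0.001, -0.008], [0.005, -0.185, -0.983, 1.552], [0.0, 0.0, 0.0, 1.0]] 43.93220051666056
side [[-0.188, -0.72, 0.668, -0.652], [-0.982, 0.14, -0.125, 0.205], [-0.004, -0.679, -0.734, 1.56], [0.0, 0.0, 0.0, 1.0]] 43.42180759210149
{'time': 0.1, 'q': array([-1.40951085e+00,  5.28356504e-01,  1.43374739e+00, -8.21754617e-06,
        1.18138177e+00, -1.78501217e-01]), 'joint_velocities': array([-0.00010128, -0.00220902, -0.00275156, -0.00155312,  0.00079052,
        0.00031397]), 'joint_torque': array([-5.20384074e-04, -4.40987706e+01, -1.77150697e+01,  6.33968320e-02,
        5.33765391e-02, -5.45460978e-05]), 'position': array([ 0.20822964, -0.58864841,  0.23868822]), 'tool_rot': array([ 9.85602099e-01,  1.69078699e-01,  4.34775499e-06, -9.46502819e-04]), 'ft_force': array([0.28504421, 0.32187261, 0.00050724]), 'moment': array([ 0.00600877, -0.01885469, -0.04513568]), 'grip_force': 0.0, 'grip_width': 0.08691973472515874}
```

View pics/top0.png

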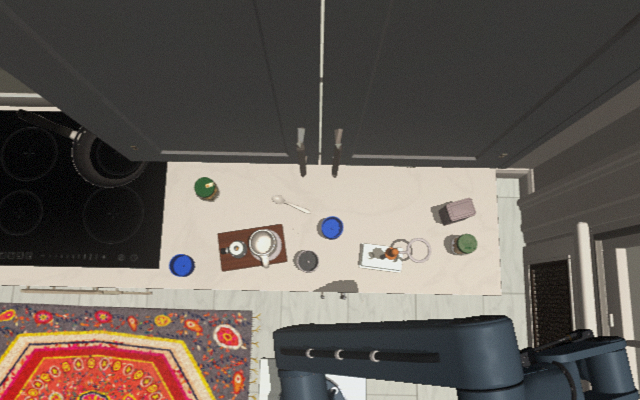

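View pics/side0.png

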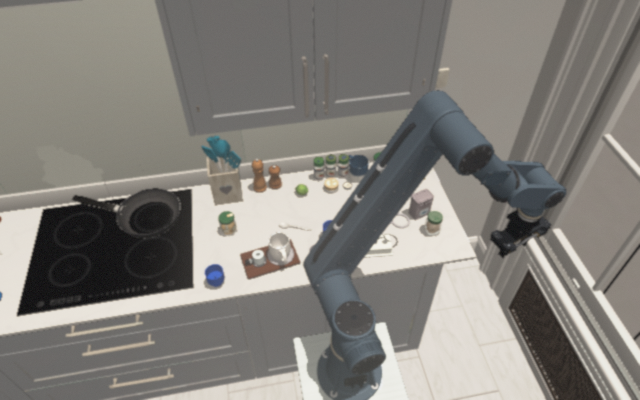

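```bash
python3 - <<'E'
import pickle,cv2,numpy as np
from h import *
c=pickle.load(open('top0.pkl','rb'));
a=cv2.resize(c['color'][215:285,340:490],None,fx=5,fy=5,interpolation=cv2.INTER_CUBIC)
b=cv2.resize(c['color'][210:280,205:355],None,fx=3.3,fy=3.3,interpolation=cv2.INTER_CUBIC)
out=np.zeros((350+b.shape[0],750,3),np.uint8); out[:350]=a; out[350:,:b.shape[1]]=b
cv2.imwrite('pics/crop0.png',out)
P=pts(c)
for n,(u,v) in dict(holder=(236,248),mug=(264,243),filt=(306,261),blue=(331,228),knob=(391,254),knob2=(378,252),ringA=(425,240),ringB=(410,242),stand=(225,262)).items(): print(n,P[v,u].round(3))
E
```

```text
holder [0.475 0.242 0.034]
mug [0.494 0.158 0.019]
filt [0.441 0.027 0.025]
blue [ 0.544 -0.048  0.033]
knob [ 0.454 -0.21   0.189]
knob2 [ 0.472 -0.192  0.04 ]
ringA [ 0.502 -0.317  0.128]
ringB [ 0.495 -0.272  0.135]
stand [0.433 0.276 0.016]
```

View pics/crop0.png

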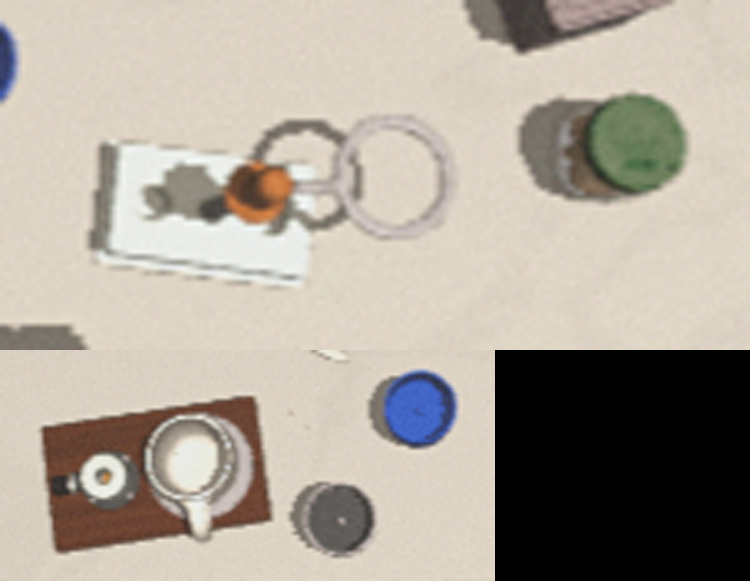

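```bash
cat >> h.py <<'E'
from scipy.spatial.transform import Rotation as R
def todelta(target,yaw=None):
    """world target TCP (and tool-x yaw deg) -> tool shift cm along current axes, twist"""
    o=robot.get_obs(); M=R.from_quat(o['tool_rot']).as_matrix()
    y=np.degrees(np.arctan2(M[1,0],M[0,0]))
    print('pos',o['position'].round(4),'yaw',y.round(2),'shift cm',(M.T@(np.array(target)-o['position'])*100).round(2),
      'twist',None if yaw is None else round(y-yaw,2))
def blob(mask,minA=30):
    n,l,s,ce=cv2.connectedComponentsWithStats(mask.astype(np.uint8))
    return [(s[i,4],ce[i].round(1).tolist(),s[i,:4].tolist()) for i in range(1,n) if s[i,4]>=minA]
E
python3 - <<'E'
import pickle
from h import *
c=pickle.load(open('top0.pkl','rb'))
A=lambda u,v:(340+u/5,215+v/5); B=lambda u,v:(205+u/3.3,210+(v-350)/3.3)
ring=ray(c,*A(397,177),.141); knobtop=ray(c,*A(270,181),.203); fl=ray(c,*A(258,193),.153)
hold=ray(c,*B(106,476),.058); filt=ray(c,*B(338,519),.07)
mug=ray(c,*B(189,457),.108)
for k in 'ring knobtop fl hold filt mug'.split(): print(k,eval(k).round(4))
d=ring-fl;print('arm yaw',np.degrees(np.arctan2(d[1],d[0])),np.hypot(*d[:2])); d=mug-hold;print('hold->mug yaw',np.degrees(np.arctan2(d[1],d[0])),np.hypot(*d[:2]))
todelta([fl[0],fl[1],.29],19)
E
```

```text
ring [ 0.4705 -0.2976  0.141 ]
knobtop [ 0.4611 -0.2158  0.203 ]
fl [ 0.4587 -0.2166  0.153 ]
hold [0.4729 0.2344 0.058 ]
filt [0.4377 0.0216 0.07  ]
mug [0.4869 0.1539 0.108 ]
arm yaw -81.7035947005524 0.081847976742815
hold->mug yaw -80.18080102183976 0.08174377923530338
pos [ 0.2082 -0.5886  0.2387] yaw 19.47 shift cm [ 36.01 -26.74  -5.07] twist 0.47
```

```bash
r='{"jaw":1,"linear":[3.0,-2.23,-0.42],"twist":0}'; 
python3 -m pendant '[{"jaw":1,"linear":[1.5,-1.1,-0.4],"twist":0},{"jaw":1,"linear":[3.0,-2.2,-0.4],"twist":0},{"jaw":1,"linear":[3.0,-2.2,-0.4],"twist":0},{"jaw":1,"linear":[3.0,-2.2,-0.4],"twist":0},{"jaw":1,"linear":[3.0,-2.2,-0.4],"twist":0},{"jaw":1,"linear":[3.0,-2.2,-0.4],"twist":0},{"jaw":1,"linear":[3.0,-2.2,-0.4],"twist":0},{"jaw":1,"linear":[3.0,-2.2,-0.4],"twist":0},{"jaw":1,"linear":[3.0,-2.2,-0.4],"twist":0},{"jaw":1,"linear":[3.0,-2.2,-0.4],"twist":0},{"jaw":1,"linear":[3.0,-2.2,-0.4],"twist":0},{"jaw":1,"linear":[2.5,-2.0,-0.4],"twist":0}]'
python3 -m pendant '[{"jaw":1,"linear":[0.8,-0.9,0],"twist":0},{"jaw":1,"linear":[0,0,0],"twist":4},{"jaw":1,"linear":[0,0,0],"twist":4},{"jaw":1,"linear":[0,0,0],"twist":3.5},{"jaw":1,"linear":[0,0,0],"twist":0},{"jaw":1,"linear":[0,0,0],"twist":0}]'
python3 - <<'E'
from h import *
c=cam('wrist'); cv2.imwrite('pics/w1.png',c['color'])
print(np.linalg.inv(c['view']).round(3).tolist(), c['f'])
h=cv2.cvtColor(c['color'],cv2.COLOR_BGR2HSV)
m=(h[...,0]>3)&(h[...,0]<22)&(h[...,1]>140)
P=pts(c)
for b in blob(m,200):
    print(b)
todelta([.4595,-.2166,.182],8)
E
```

```text
time: 1.1
position: [0.4459, -0.2359, 0.2878]
tool_rot: [0.986, 0.17, 0.0, -0.001]
ft_force: [-0.2, 0.0, -1.1]
grip_width: 0.087
grip_force: 0.0
time: 1.6
position: [0.4492, -0.2277, 0.2874]
tool_rot: [0.998, 0.07, -0.0, -0.0]
ft_force: [0.9, 0.1, -0.3]
grip_width: 0.0873
grip_force: 0.0
[[0.141, -0.952, -0.272, 0.524], [-0.99, -0.136, -0.038, -0.218], [-0.001, 0.274, -0.962, 0.433], [0.0, 0.0, 0.0, 1.0]] 327.34591933396183
(np.int32(2679), [48.4, 82.9], [0, 33, 77, 104])
(np.int32(1334), [308.9, 178.5], [290, 157, 38, 46])
(np.int32(486), [30.6, 212.8], [10, 191, 40, 49])
(np.int32(985), [68.6, 217.5], [42, 194, 60, 45])
(np.int32(891), [138.0, 281.5], [126, 253, 32, 58])
(np.int32(871), [505.2, 281.0], [486, 253, 33, 58])
(np.int32(5081), [476.0, 332.4], [295, 321, 341, 20])
pos [ 0.4493 -0.2279  0.2874] yaw 8.04 shift cm [ 1.17 -0.97 10.54] twist 0.04
```

View pics/w1.png

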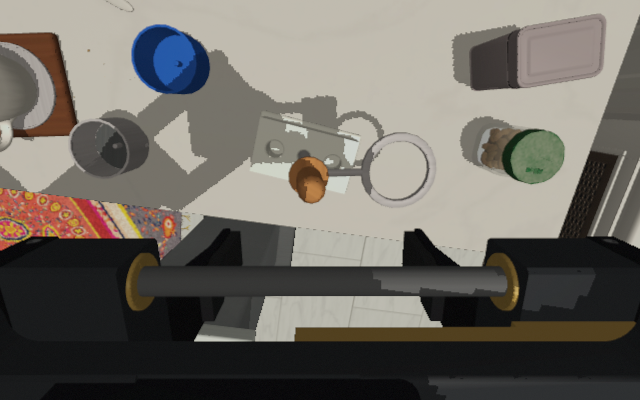

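The wrist view shows the orange knob with its top at (312,188) and flange at (308,174). The ring is at (398,169), the grey cup (my choice) at (110,145) and the blue decoy at (170,60).

```bash
python3 - <<'E'
from h import *
c=cam('wrist')
P=pts(c)
k=P[150:205,285:330].reshape(-1,3); 
for lo,hi in [(.185,.23),(.140,.156),(.156,.185)]:
    s=k[(k[:,2]>lo)&(k[:,2]<hi)]; print(lo,len(s),s.mean(0).round(4),s.min(0).round(4),s.max(0).round(4))
print('rays',ray(c,312,189,.203).round(4),ray(c,308,175,.153).round(4),ray(c,398,169,.141).round(4))
r=P[130:210,370:440].reshape(-1,3); r=r[(r[:,2]>.1)]; print('ring',((r.min(0)+r.max(0))/2).round(4),r.min(0).round(3),r.max(0).round(3))
E
```

```text
0.185 710 [ 0.4638 -0.2176  0.2006] [ 0.4509 -0.2285  0.185 ] [ 0.4724 -0.2066  0.2054]
0.14 568 [ 0.4672 -0.2127  0.1534] [ 0.446 -0.233  0.14 ] [ 0.4785 -0.1968  0.156 ]
0.156 159 [ 0.4688 -0.2126  0.1716] [ 0.4506 -0.2251  0.1561] [ 0.4721 -0.1982  0.1848]
rays [ 0.4634 -0.2193  0.203 ] [ 0.4622 -0.2144  0.153 ] [ 0.4765 -0.2944  0.141 ]
ring [ 0.4814 -0.2752  0.2791] [ 0.438 -0.332  0.125] [ 0.524 -0.218  0.433]
```

```bash

python3 -m pendant '[{"jaw":1,"linear":[0.7,-0.5,0.5],"twist":0},{"jaw":1,"linear":[0.7,-0.45,1],"twist":0},{"jaw":1,"linear":[0,0,1.5],"twist":0},{"jaw":1,"linear":[0,0,1.5],"twist":0},{"jaw":1,"linear":[0,0,1.5],"twist":0},{"jaw":1,"linear":[0,0,1.5],"twist":0},{"jaw":1,"linear":[0,0,1.2],"twist":0},{"jaw":1,"linear":[0,0,1.2],"twist":0},{"jaw":1,"linear":[0,0,1.0],"twist":0},{"jaw":1,"linear":[0,0,0],"twist":0}]'
python3 -m pendant '[{"jaw":0.5,"linear":[0,0,0],"twist":0},{"jaw":0.3,"linear":[0,0,0],"twist":0},{"jaw":0.2,"linear":[0,0,0],"twist":0},{"jaw":0.2,"linear":[0,0,0],"twist":0},{"jaw":0.1,"linear":[0,0,0],"twist":0},{"jaw":0.1,"linear":[0,0,0],"twist":0},{"jaw":0,"linear":[0,0,0],"twist":0},{"jaw":0,"linear":[0,0,0],"twist":0},{"jaw":0,"linear":[0,0,0],"twist":0},{"jaw":0,"linear":[0,0,0],"twist":0}]' 45
```

```text
time: 2.53
position: [0.4613, -0.2153, 0.176]
tool_rot: [0.998, 0.07, -0.002, -0.002]
ft_force: [0.0, 0.6, 0.4]
grip_width: 0.0871
grip_force: 0.0
time: 3.37
position: [0.4623, -0.2168, 0.1786]
tool_rot: [0.998, 0.069, 0.0, 0.0]
ft_force: [0.4, 0.0, 0.1]
grip_width: 0.0284
grip_force: 0.0
```

```bash

python3 -m pendant '[{"jaw":0,"linear":[0,0,0],"twist":0},{"jaw":0,"linear":[0,0,0],"twist":0},{"jaw":0,"linear":[0,0,0],"twist":0},{"jaw":0,"linear":[0,0,0],"twist":0},{"jaw":0,"linear":[0,0,0],"twist":0}]' 45
python3 -m pendant '[{"jaw":0,"linear":[0,0,-0.5],"twist":0},{"jaw":0,"linear":[0,0,-0.8],"twist":0},{"jaw":0,"linear":[0,0,-0.8],"twist":0},{"jaw":0,"linear":[0,0,-1],"twist":0},{"jaw":0,"linear":[0,0,-1.2],"twist":0},{"jaw":0,"linear":[0,0,-1.5],"twist":0},{"jaw":0,"linear":[0,0,-1.5],"twist":0},{"jaw":0,"linear":[0,0,-1.5],"twist":0},{"jaw":0,"linear":[0,0,-1.5],"twist":0},{"jaw":0,"linear":[0,0,-1.5],"twist":0},{"jaw":0,"linear":[0,0,-1],"twist":0},{"jaw":0,"linear":[0,0,0],"twist":0}]'
```

```text
time: 3.78
position: [0.4618, -0.2157, 0.1785]
tool_rot: [0.998, 0.069, -0.001, -0.001]
ft_force: [-0.2, 3.7, 4.4]
grip_width: 0.0216
grip_force: 44.1
time: 4.78
position: [0.4641, -0.2192, 0.31]
tool_rot: [0.998, 0.069, 0.003, 0.004]
ft_force: [1.0, -0.1, -2.0]
grip_width: 0.021
grip_force: 44.1
```

```bash

python3 -m pendant '[{"jaw":0,"linear":[0.2,-1.0,-0.5],"twist":0},{"jaw":0,"linear":[0.4,-2.0,-0.5],"twist":0},{"jaw":0,"linear":[0.5,-3.2,0],"twist":0},{"jaw":0,"linear":[0.5,-3.2,0],"twist":0},{"jaw":0,"linear":[0.5,-3.2,0],"twist":0},{"jaw":0,"linear":[0.5,-3.2,0],"twist":0},{"jaw":0,"linear":[0.5,-3.2,0],"twist":0},{"jaw":0,"linear":[0.5,-3.2,0],"twist":0},{"jaw":0,"linear":[0.5,-3.2,0],"twist":0},{"jaw":0,"linear":[0.5,-3.2,0],"twist":0},{"jaw":0,"linear":[0.5,-3.2,0],"twist":0},{"jaw":0,"linear":[0.5,-3.2,0],"twist":0}]'
python3 -m pendant '[{"jaw":0,"linear":[0.5,-3.2,0],"twist":0},{"jaw":0,"linear":[0.5,-3.2,0],"twist":0},{"jaw":0,"linear":[0.5,-2.1,0],"twist":0},{"jaw":0,"linear":[0,-1.0,0],"twist":0},{"jaw":0,"linear":[0,0,0],"twist":0},{"jaw":0,"linear":[0,0,0],"twist":0},{"jaw":0,"linear":[0,0,0],"twist":0},{"jaw":0,"linear":[0,0,0],"twist":0}]'
python3 - <<'E'
from h import *
o=robot.get_obs(); print(o['position'],R.from_quat(o['tool_rot']).as_matrix().round(4).tolist())
a=cam('wrist'); b=cam('side'); t=cam('top')
import pickle; pickle.dump((a,b,t),open('hov.pkl','wb'))
p=o['position']
f=p-[0,0,.17]
for n,c in zip('wst',(a,b,t)): print(n,'foot',np.round(proj(c,f)),'hold',np.round(proj(c,[.473,.2344,.058])))
u,v=map(int,proj(b,[.473,.2,.1])); s=b['color'][v-60:v+60,u-60:u+60]
out=np.zeros((400,800,3),np.uint8); out[:400,:400]=a['color'][0:400,120:520]; out[:400,400:]=cv2.resize(s,(400,400),interpolation=cv2.INTER_CUBIC)
cv2.imwrite('pics/hov.png',out); print(u,v)
E
```

```text
time: 5.78
position: [0.4683, 0.1395, 0.3159]
tool_rot: [0.998, 0.07, -0.001, 0.0]
ft_force: [0.5, -0.3, -2.8]
grip_width: 0.0213
grip_force: 44.3
time: 6.45
position: [0.4709, 0.2324, 0.3164]
tool_rot: [0.998, 0.069, -0.0, 0.0]
ft_force: [0.4, -0.9, -1.3]
grip_width: 0.021
grip_force: 44.3
[0.47089081 0.23243702 0.31641753] [[0.9906, 0.1369, -0.0004], [0.1369, -0.9906, -0.0008], [-0.0005, 0.0007, -1.0]]
w foot [321. 182.] hold [320. 163.]
s foot [257. 240.] hold [259. 254.]
t foot [233. 246.] hold [237. 248.]
266 245
```

View pics/hov.png

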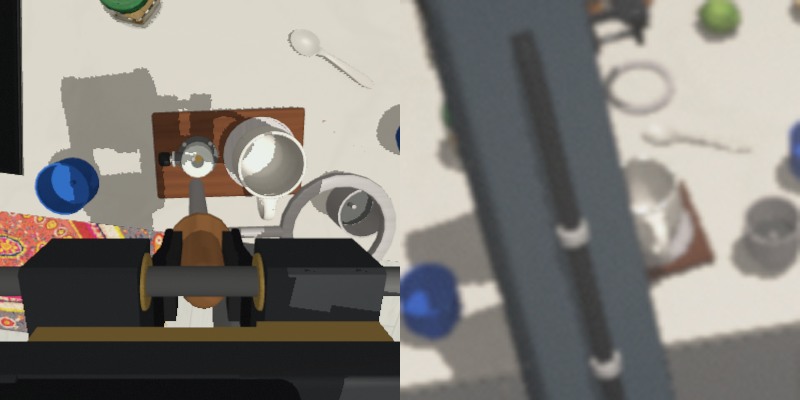

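Wrist view: the holder mouth is at about (317,158), the foot tip at about (317,181) and the mug at (385,160). The arm hides the holder in the side view. I'll zoom in.

```bash
python3 - <<'E'
from h import *
import pickle
a,b,t=pickle.load(open('hov.pkl','rb'))
cv2.imwrite('pics/z.png',cv2.resize(a['color'][100:220,270:430],None,fx=5,fy=5,interpolation=cv2.INTER_CUBIC))
P=pts(a)
k=P[100:200,270:340].reshape(-1,3); s=k[(abs(k[:,2]-.058)<.003)&(abs(k[:,0]-.473)<.04)]
print(len(s),s.mean(0).round(4),((s.min(0)+s.max(0))/2).round(4),np.ptp(s,axis=0).round(4))
q=P[:, :].reshape(-1,3); s=q[(abs(q[:,2]-.015)<.004)&(abs(q[:,0]-.48)<.1)&(abs(q[:,1]-.2)<.12)]
print('stand',cv2.minAreaRect((s[:,:2]*1000).astype(np.float32)),len(s))
E
```

```text
696 [0.4761 0.2388 0.0583] [0.4758 0.2387 0.0578] [0.0396 0.0399 0.0057]
stand ((482.78961181640625, 196.85745239257812), (120.06582641601562, 205.215576171875), 9.876214027404785) 6959
```

View pics/z.png

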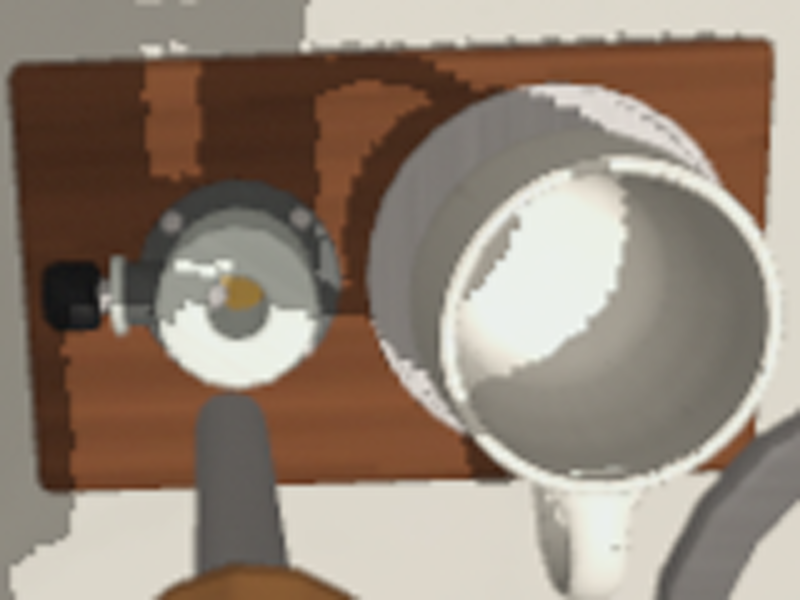

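```bash
cat >> h.py <<'E'
def rod(a,p,lo=-.165,hi=-.07):
    """rod axis from wrist depth: fit cylinder r=7mm to points below knob near TCP p"""
    from scipy.optimize import least_squares
    Q=pts(a).reshape(-1,3); d=Q-p
    s=Q[(np.hypot(d[:,0],d[:,1])<.022)&(d[:,2]>lo+.005)&(d[:,2]<hi)]
    g=lambda q:np.hypot(s[:,0]-q[0]-q[2]*(s[:,2]-p[2]),s[:,1]-q[1]-q[3]*(s[:,2]-p[2]))-.007
    r=least_squares(g,[p[0],p[1],0,0],loss='soft_l1',f_scale=.001)
    print('rod n',len(s),'zmin',s[:,2].min().round(4),'rms',np.sqrt((g(r.x)**2).mean()).round(5),'tilt deg',np.degrees(r.x[2:]).round(2))
    return r.x
E
python3 - <<'E'
from h import *
import pickle
a,b,t=pickle.load(open('hov.pkl','rb')); p=np.array([0.47089,.23244,.31642])
x=rod(a,p)
for dz in (-.17,-.04,0): print(dz,(x[:2]+x[2:]*dz).round(4))
print('hold ray',ray(a,317.7,159.6,.058).round(4))
# tip appearance
print('tip ray',ray(a,270+231/5,100+403/5,.148).round(4))
Q=pts(a).reshape(-1,3)
r=Q[(abs(Q[:,2]-.28)<.012)&(np.hypot(Q[:,0]-.485,Q[:,1]-.148)<.05)]
print('ring',len(r),((r.min(0)+r.max(0))/2).round(4),np.ptp(r,axis=0).round(3), r[:,2].mean())
E
```

```text
rod n 465 zmin 0.1566 rms 0.00017 tilt deg [ 0.3  -2.13]
-0.17 [0.4687 0.2379]
-0.04 [0.4694 0.2331]
0 [0.4696 0.2316]
hold ray [0.4774 0.2377 0.058 ]
tip ray [0.4718 0.2374 0.148 ]
ring 3231 [0.4921 0.1555 0.2735] [0.053 0.084 0.011] 0.2752489661976948
```

```bash
python3 - <<'E'
from h import *
import pickle
from scipy.optimize import least_squares
a,b,t=pickle.load(open('hov.pkl','rb'))
Q=pts(a).reshape(-1,3)
s=Q[(abs(Q[:,2]-.277)<.008)&(Q[:,1]<.195)&(Q[:,1]>.09)&(abs(Q[:,0]-.48)<.06)]
g=lambda q:np.maximum(abs(np.hypot(s[:,0]-q[0],s[:,1]-q[1])-.032)-.004,0)
r=least_squares(g,[.483,.15],loss='soft_l1',f_scale=.001).x
pl=np.linalg.lstsq(np.c_[s[:,:2],np.ones(len(s))],s[:,2],rcond=None)[0]
d=r-[.4694,.2331]
print(len(s),r.round(4),np.sqrt((g(r)**2).mean()),'yaw',np.degrees(np.arctan2(d[1],d[0])),np.hypot(*d),'plane',pl[:2],s[:,2].min(),s[:,2].max())
E
```

```text
3177 [0.4822 0.1513] 0.0010275271364624632 yaw -81.10349168031993 0.08280641378063246 plane [0.00259805 0.03404062] 0.2691686305739509 0.27891217842637317
```

```bash

python3 -m pendant '[{"jaw":0,"linear":[0.4,0.05,0],"twist":-1},{"jaw":0,"linear":[0.33,0.05,0.5],"twist":0},{"jaw":0,"linear":[0,0,1],"twist":0},{"jaw":0,"linear":[0,0,1.2],"twist":0},{"jaw":0,"linear":[0,0,1.2],"twist":0},{"jaw":0,"linear":[0,0,1.2],"twist":0},{"jaw":0,"linear":[0,0,1],"twist":0},{"jaw":0,"linear":[0,0,0.7],"twist":0},{"jaw":0,"linear":[0,0,0],"twist":0},{"jaw":0,"linear":[0,0,0],"twist":0},{"jaw":0,"linear":[0,0,0],"twist":0},{"jaw":0,"linear":[0,0,0],"twist":0}]'
python3 - <<'E'
from h import *
a=cam('wrist'); p=robot.get_obs()['position']; print(p, robot.get_obs()['ft_force'])
x=rod(a,p); f=x[:2]+x[2:]*-.17; print('foot',f.round(4))
Q=pts(a).reshape(-1,3)
s=Q[(abs(Q[:,2]-.058)<.0025)&(np.hypot(Q[:,0]-.4763,Q[:,1]-.238)<.03)]
print(len(s),((s.min(0)+s.max(0))/2).round(4),np.ptp(s,axis=0).round(4))
u,v=map(int,proj(a,[.4763,.238,.07])); print(u,v)
cv2.imwrite('pics/z2.png',cv2.resize(a['color'][v-50:v+50,u-60:u+60],None,fx=6,fy=6,interpolation=cv2.INTER_CUBIC))
E
```

```text
time: 7.6
position: [0.4789, 0.234, 0.2493]
tool_rot: [0.997, 0.078, 0.001, -0.0]
ft_force: [-0.4, -0.4, -1.8]
grip_width: 0.021
grip_force: 44.3
[0.47883907 0.23402278 0.24928787] [ 0.36052   -0.4894633 -2.674392 ]
rod n 457 zmin 0.0896 rms 0.00016 tilt deg [ 0.2  -2.16]
foot [0.4769 0.2396]
766 [0.4766 0.2387 0.058 ] [0.0378 0.0401 0.0049]
317 181
```

View pics/z2.png

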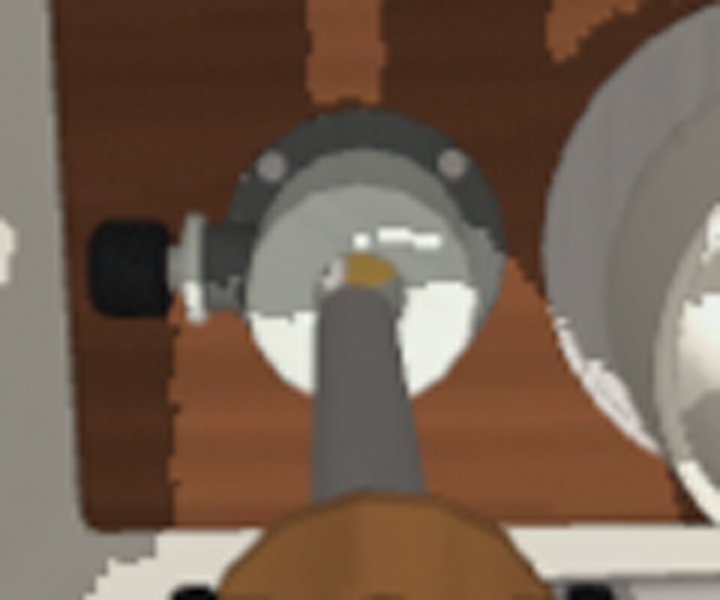

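```bash

python3 -m pendant '[{"jaw":0,"linear":[0,0.07,0],"twist":0},{"jaw":0,"linear":[0,0,0.4],"twist":0},{"jaw":0,"linear":[0,0,0.4],"twist":0},{"jaw":0,"linear":[0,0,0.4],"twist":0},{"jaw":0,"linear":[0,0,0.4],"twist":0},{"jaw":0,"linear":[0,0,0.3],"twist":0},{"jaw":0,"linear":[0,0,0.3],"twist":0},{"jaw":0,"linear":[0,0,0],"twist":0},{"jaw":0,"linear":[0,0,0],"twist":0}]'
python3 -m pendant '[{"jaw":0,"linear":[0,0,0.2],"twist":0},{"jaw":0,"linear":[0,0,0.2],"twist":0},{"jaw":0,"linear":[0,0,0.2],"twist":0},{"jaw":0,"linear":[0,0,0.2],"twist":0},{"jaw":0,"linear":[0,0,0.2],"twist":0},{"jaw":0,"linear":[0,0,0.2],"twist":0},{"jaw":0,"linear":[0,0,0],"twist":0},{"jaw":0,"linear":[0,0,0],"twist":0},{"jaw":0,"linear":[0,0,0],"twist":0}]'
```

```text
time: 8.4
position: [0.4783, 0.2331, 0.2263]
tool_rot: [0.997, 0.078, -0.0, 0.0]
ft_force: [0.1, 0.0, -2.6]
grip_width: 0.0213
grip_force: 44.3
time: 9.15
position: [0.4784, 0.2332, 0.2145]
tool_rot: [0.997, 0.078, -0.0, -0.0]
ft_force: [-0.1, 0.4, -2.5]
grip_width: 0.021
grip_force: 44.3
```

```bash

python3 -m pendant '[{"jaw":0,"linear":[0,0,0],"twist":0},{"jaw":0,"linear":[0,0,0],"twist":0},{"jaw":0,"linear":[0,-0.08,0],"twist":0},{"jaw":0,"linear":[0,-0.08,0],"twist":0},{"jaw":0,"linear":[0,-0.08,0],"twist":0},{"jaw":0,"linear":[0,-0.08,0],"twist":0},{"jaw":0,"linear":[0,0,0],"twist":0}]' 12
python3 -m pendant '[{"jaw":0,"linear":[0,-0.08,0],"twist":0},{"jaw":0,"linear":[0,-0.08,0],"twist":0},{"jaw":0,"linear":[0,-0.08,0],"twist":0},{"jaw":0,"linear":[0,-0.04,0],"twist":0},{"jaw":0,"linear":[0,0,0],"twist":0},{"jaw":0,"linear":[0,0,0],"twist":0}]'
python3 - <<'E'
from h import *
a=cam('wrist'); p=robot.get_obs()['position']; print(p, robot.get_obs()['ft_force'])
x=rod(a,p,lo=-.145); f=x[:2]+x[2:]*-.17; print('foot',f.round(4))
E
```

```text
time: 9.73
position: [0.478, 0.2363, 0.2146]
tool_rot: [0.997, 0.078, 0.0, 0.0]
ft_force: [-0.1, 0.8, -2.2]
grip_width: 0.0216
grip_force: 11.9
time: 10.23
position: [0.4775, 0.239, 0.2146]
tool_rot: [0.997, 0.078, 0.0, 0.0]
ft_force: [-0.2, -1.3, -1.3]
grip_width: 0.0215
grip_force: 11.9
[0.47754905 0.23901066 0.21458394] [ 0.67300748 -0.93088746 -1.6729521 ]
rod n 392 zmin 0.0747 rms 0.00017 tilt deg [ 0.32 -0.44]
foot [0.4754 0.2395]
```

```bash

python3 -m pendant '[{"jaw":0,"linear":[0,-0.08,0],"twist":0},{"jaw":0,"linear":[0,-0.07,0],"twist":0},{"jaw":0,"linear":[0,0,0],"twist":0},{"jaw":0,"linear":[0,0,0],"twist":0}]'
python3 -m pendant '[{"jaw":0,"linear":[0,0,0],"twist":0},{"jaw":0,"linear":[0,0.08,0],"twist":0},{"jaw":0,"linear":[0,0,0],"twist":0},{"jaw":0,"linear":[0,0,0],"twist":0}]' 45
python3 - <<'E'
from h import *
a=cam('wrist'); p=robot.get_obs()['position']; print(p, robot.get_obs()['ft_force'])
x=rod(a,p,lo=-.145); f=x[:2]+x[2:]*-.17; print('foot',f.round(4),'mouth',(x[:2]+x[2:]*-.157).round(4))
E
```

```text
time: 10.62
position: [0.4773, 0.2405, 0.2146]
tool_rot: [0.997, 0.078, 0.0, 0.0]
ft_force: [0.1, -1.7, -1.7]
grip_width: 0.0215
grip_force: 12.0
time: 10.95
position: [0.4774, 0.2398, 0.2146]
tool_rot: [0.997, 0.078, -0.0, -0.0]
ft_force: [-0.0, -1.4, -1.5]
grip_width: 0.0207
grip_force: 45.0
[0.47735978 0.23976036 0.21453659] [ 0.85798336 -0.81532103 -0.550483  ]
rod n 390 zmin 0.0754 rms 0.00017 tilt deg [ 0.22 -0.13]
foot [0.4754 0.2395] mouth [0.4754 0.2395]
```

```bash

python3 -m pendant '[{"jaw":0,"linear":[0.05,0.04,0],"twist":0},{"jaw":0,"linear":[0.04,0.04,0],"twist":0},{"jaw":0,"linear":[0,0,0.1],"twist":0},{"jaw":0,"linear":[0,0,0.1],"twist":0},{"jaw":0,"linear":[0,0,0.1],"twist":0},{"jaw":0,"linear":[0,0,0.1],"twist":0},{"jaw":0,"linear":[0,0,0.1],"twist":0},{"jaw":0,"linear":[0,0,0],"twist":0}]' | egrep 'posi|ft'
for i in 1; do
python3 -m pendant '[{"jaw":0,"linear":[0,0,0.1],"twist":0},{"jaw":0,"linear":[0,0,0.1],"twist":0},{"jaw":0,"linear":[0,0,0],"twist":0}]' | egrep 'posi|ft'
python3 -m pendant '[{"jaw":0,"linear":[0,0,0.1],"twist":0},{"jaw":0,"linear":[0,0,0.1],"twist":0},{"jaw":0,"linear":[0,0,0],"twist":0}]' | egrep 'posi|ft'
done
```

```text
position: [0.4782, 0.2392, 0.2092]
ft_force: [-0.6, -1.1, -2.6]
position: [0.4783, 0.2391, 0.2073]
ft_force: [0.1, -1.0, -1.8]
position: [0.4783, 0.2391, 0.2054]
ft_force: [-0.1, -0.9, -2.2]
```

```bash
cat > ok.py <<'E'
import sys; from rig import robot
o=robot.get_obs(); f=o['ft_force']; print('z %.4f'%o['position'][2],f.round(1)); sys.exit(f[2]>float(sys.argv[1]) or abs(f[:2]).max()>6)
E
python3 -m pendant '[{"jaw":0,"linear":[0,0,0.1],"twist":0},{"jaw":0,"linear":[0,0,0.1],"twist":0},{"jaw":0,"linear":[0,0,0],"twist":0}]' >/dev/null; python3 ok.py 10 &&
python3 -m pendant '[{"jaw":0,"linear":[0,0,0.1],"twist":0},{"jaw":0,"linear":[0,0,0.1],"twist":0},{"jaw":0,"linear":[0,0,0],"twist":0}]' >/dev/null; python3 ok.py 10 &&
python3 -m pendant '[{"jaw":0,"linear":[0,0,0.1],"twist":0},{"jaw":0,"linear":[0,0,0.1],"twist":0},{"jaw":0,"linear":[0,0,0],"twist":0}]' >/dev/null; python3 ok.py 10 &&
python3 -m pendant '[{"jaw":0,"linear":[0,0,0.1],"twist":0},{"jaw":0,"linear":[0,0,0.1],"twist":0},{"jaw":0,"linear":[0,0,0],"twist":0}]' >/dev/null; python3 ok.py 10
```

```text
z 0.2035 [-0.2 -0.8 -1.1]
z 0.2035 [-0.2 -0.8 -1.1]
z 0.2035 [-0.2 -0.8 -1.1]
z 0.2035 [-0.2 -0.8 -1.1]False
False
False
False
```

```bash
sed -i 's/sys.exit(\(.*\))$/sys.exit(int(\1))/' ok.py; tail -1 ok.py
python3 -m pendant '[{"jaw":0,"linear":[0,0,0.1],"twist":0},{"jaw":0,"linear":[0,0,0.1],"twist":0},{"jaw":0,"linear":[0,0,0],"twist":0}]' >/dev/null; python3 ok.py 10 &&
python3 -m pendant '[{"jaw":0,"linear":[0,0,0.1],"twist":0},{"jaw":0,"linear":[0,0,0.1],"twist":0},{"jaw":0,"linear":[0,0,0],"twist":0}]' >/dev/null && python3 ok.py 10 &&
python3 -m pendant '[{"jaw":0,"linear":[0,0,0.1],"twist":0},{"jaw":0,"linear":[0,0,0.1],"twist":0},{"jaw":0,"linear":[0,0,0],"twist":0}]' >/dev/null && python3 ok.py 10 &&
python3 -m pendant '[{"jaw":0,"linear":[0,0,0.1],"twist":0},{"jaw":0,"linear":[0,0,0.1],"twist":0},{"jaw":0,"linear":[0,0,0],"twist":0}]' >/dev/null && python3 ok.py 10
```

```text
o=robot.get_obs(); f=o['ft_force']; print('z %.4f'%o['position'][2],f.round(1)); sys.exit(int(f[2]>float(sys.argv[1]) or abs(f[:2]).max()>6))
z 0.2017 [-0.5 -1.9  1.2]
z 0.1999 [-1.  -2.4  3.6]
z 0.1978 [-1.3 -1.7  2.2]
z 0.1952 [-0.6 -2.4 -0.1]
```

```bash

python3 -m pendant '[{"jaw":0,"linear":[0,0,0.05],"twist":0},{"jaw":0,"linear":[0,0,0.05],"twist":0},{"jaw":0,"linear":[0,0,0.05],"twist":0}]' >/dev/null; python3 ok.py 10 &&
python3 -m pendant '[{"jaw":0,"linear":[0,0,0.05],"twist":0},{"jaw":0,"linear":[0,0,0.05],"twist":0},{"jaw":0,"linear":[0,0,0.05],"twist":0}]' >/dev/null && python3 ok.py 10 &&
python3 -m pendant '[{"jaw":0,"linear":[0,0,0.05],"twist":0},{"jaw":0,"linear":[0,0,0.05],"twist":0},{"jaw":0,"linear":[0,0,0.05],"twist":0}]' >/dev/null && python3 ok.py 10 &&
python3 -m pendant '[{"jaw":0,"linear":[0,0,0.05],"twist":0},{"jaw":0,"linear":[0,0,0.05],"twist":0},{"jaw":0,"linear":[0,0,0.05],"twist":0}]' >/dev/null && python3 ok.py 10 &&
python3 -m pendant '[{"jaw":0,"linear":[0,0,0.05],"twist":0},{"jaw":0,"linear":[0,0,0.05],"twist":0},{"jaw":0,"linear":[0,0,0.05],"twist":0}]' >/dev/null && python3 ok.py 10 &&
python3 -m pendant '[{"jaw":0,"linear":[0,0,0.05],"twist":0},{"jaw":0,"linear":[0,0,0.05],"twist":0},{"jaw":0,"linear":[0,0,0.05],"twist":0}]' >/dev/null && python3 ok.py 10
```

```text
z 0.1943 [-0.1 -2.2  7.1]
z 0.1932 [-1.2 -3.1  6.6]
z 0.1917 [-0.7 -1.4  6.2]
z 0.1902 [-0.1 -2.7  8.3]
z 0.1885 [-0.7 -2.   6.2]
z 0.1871 [-1.  -3.4  6.1]
```

```bash

python3 -m pendant '[{"jaw":0,"linear":[0,0,0.05],"twist":0},{"jaw":0,"linear":[0,0,0.05],"twist":0},{"jaw":0,"linear":[0,0,0.05],"twist":0}]' >/dev/null; python3 ok.py 11 &&
python3 -m pendant '[{"jaw":0,"linear":[0,0,0.05],"twist":0},{"jaw":0,"linear":[0,0,0.05],"twist":0},{"jaw":0,"linear":[0,0,0.05],"twist":0}]' >/dev/null && python3 ok.py 11 &&
python3 -m pendant '[{"jaw":0,"linear":[0,0,0.05],"twist":0},{"jaw":0,"linear":[0,0,0.05],"twist":0},{"jaw":0,"linear":[0,0,0.05],"twist":0}]' >/dev/null && python3 ok.py 11 &&
python3 -m pendant '[{"jaw":0,"linear":[0,0,0.05],"twist":0},{"jaw":0,"linear":[0,0,0.05],"twist":0},{"jaw":0,"linear":[0,0,0.05],"twist":0}]' >/dev/null && python3 ok.py 11 &&
python3 -m pendant '[{"jaw":0,"linear":[0,0,0.05],"twist":0},{"jaw":0,"linear":[0,0,0.05],"twist":0},{"jaw":0,"linear":[0,0,0.05],"twist":0}]' >/dev/null && python3 ok.py 11 &&
python3 -m pendant '[{"jaw":0,"linear":[0,0,0.05],"twist":0},{"jaw":0,"linear":[0,0,0.05],"twist":0},{"jaw":0,"linear":[0,0,0.05],"twist":0}]' >/dev/null && python3 ok.py 11
```

```text
z 0.1866 [-2.1 -2.2 14.5]
```

```bash

python3 -m pendant '[{"jaw":0,"linear":[0,0,0],"twist":0},{"jaw":0,"linear":[0,0,0.03],"twist":0},{"jaw":0,"linear":[0,0,0],"twist":0}]' >/dev/null; python3 ok.py 16 && 
python3 -m pendant '[{"jaw":0,"linear":[0,0,0.03],"twist":0},{"jaw":0,"linear":[0,0,0],"twist":0}]' >/dev/null; python3 ok.py 10
python3 - <<'E'
from h import *
a=cam('wrist'); p=robot.get_obs()['position']
x=rod(a,p,lo=-.117); print('mouth',(x[:2]+x[2:]*-.127).round(4))
Q=pts(a).reshape(-1,3)
from scipy.optimize import least_squares
s=Q[(abs(Q[:,2]-.149)<.008)&(Q[:,1]<.2)&(Q[:,1]>.1)&(abs(Q[:,0]-.49)<.06)]
g=lambda q:np.maximum(abs(np.hypot(s[:,0]-q[0],s[:,1]-q[1])-.032)-.004,0)
r=least_squares(g,[.49,.155],loss='soft_l1',f_scale=.001).x; d=r-x[:2]
print(len(s),'ring',r.round(4),np.median(s[:,2]),'yaw',np.degrees(np.arctan2(d[1],d[0])),np.hypot(*d))
E
```

```text
z 0.1866 [-1.4 -4.1 13.6]
z 0.1866 [-1.4 -2.1 14.8]
rod n 256 zmin 0.0747 rms 0.00017 tilt deg [1.05 0.27]
mouth [0.4759 0.238 ]
3238 ring [0.4921 0.1568] 0.14846940203215575 yaw -80.43240138800454 0.0830027301485575
```

```bash

python3 -m pendant '[{"jaw":0,"linear":[0,0,0.04],"twist":0},{"jaw":0,"linear":[0,0,0.04],"twist":0},{"jaw":0,"linear":[0,0,0],"twist":0}]' >/dev/null; python3 ok.py 18 && 
python3 -m pendant '[{"jaw":0,"linear":[0,0,0.04],"twist":0},{"jaw":0,"linear":[0,0,0],"twist":0}]' >/dev/null; python3 ok.py 10; python3 - <<'E'
from h import *
o=robot.get_obs();print(o['grip_width'],o['moment'])
Q=pts(cam('wrist')).reshape(-1,3); s=Q[(abs(Q[:,2]-.149)<.008)&(Q[:,1]<.2)&(Q[:,1]>.1)&(abs(Q[:,0]-.49)<.06)];print(np.median(s[:,2]))
E
```

```text
z 0.1865 [-1.8 -2.9 18.6]
z 0.1865 [-1.8 -2.9 18.6]
0.021419946868031052 [-0.97674415  0.61041214  0.00126849]
0.14839012975800098
```

```bash

python3 -m pendant '[{"jaw":0,"linear":[0,0,-0.1],"twist":0},{"jaw":0,"linear":[0,0,-0.1],"twist":0},{"jaw":0.35,"linear":[0,0,0],"twist":0},{"jaw":0.45,"linear":[0,0,0],"twist":0},{"jaw":0.6,"linear":[0,0,0],"twist":0},{"jaw":0.6,"linear":[0,0,0],"twist":0},{"jaw":0.6,"linear":[0,0,-0.3],"twist":0},{"jaw":0.6,"linear":[0,0,-0.8],"twist":0},{"jaw":0.6,"linear":[0,0,-1.5],"twist":0},{"jaw":0.6,"linear":[0,0,-2],"twist":0},{"jaw":0.6,"linear":[0,0,-2],"twist":0},{"jaw":0.6,"linear":[0,0,-2],"twist":0}]'
python3 -m pendant '[{"jaw":1,"linear":[0,0,-2],"twist":0},{"jaw":1,"linear":[0,0,-2],"twist":0},{"jaw":1,"linear":[0,0,-1],"twist":0},{"jaw":1,"linear":[0,0,0],"twist":0},{"jaw":1,"linear":[0,0,0],"twist":0}]'
python3 - <<'E'
from h import *
a=cam('wrist'); p=robot.get_obs()['position']; cv2.imwrite('pics/w5.png',a['color'])
x=rod(a,np.array([.477,.239,.1865]),lo=-.117); print('axis0',x,'mouth',(x[:2]+x[2:]*-.127).round(4))
Q=pts(a).reshape(-1,3)
from scipy.optimize import least_squares
s=Q[(abs(Q[:,2]-.149)<.008)&(Q[:,1]<.2)&(Q[:,1]>.1)&(abs(Q[:,0]-.49)<.06)]
g=lambda q:np.maximum(abs(np.hypot(s[:,0]-q[0],s[:,1]-q[1])-.032)-.004,0)
r=least_squares(g,[.49,.155],loss='soft_l1',f_scale=.001).x; d=r-x[:2]
print(len(s),'ring',r.round(4),np.median(s[:,2]),'yaw',np.degrees(np.arctan2(d[1],d[0])),np.hypot(*d))
s=s[np.hypot(*(s[:,:2]-r).T)<.037]; print(np.linalg.lstsq(np.c_[s[:,:2]-r,np.ones(len(s))],s[:,2],rcond=None)[0])
f=Q[(abs(Q[:,2]-.07)<.003)&(np.hypot(Q[:,0]-.44,Q[:,1]-.022)<.05)]; print('filter rim',len(f),((f.min(0)+f.max(0))/2).round(4),np.ptp(f,axis=0).round(4))
E
```

```text
time: 16.93
position: [0.4783, 0.2393, 0.273]
tool_rot: [0.997, 0.078, 0.0, -0.0]
ft_force: [0.0, -0.3, 0.5]
grip_width: 0.0523
grip_force: 0.0
time: 17.35
position: [0.4783, 0.2392, 0.3218]
tool_rot: [0.997, 0.078, 0.0, -0.0]
ft_force: [-0.2, -1.0, -0.7]
grip_width: 0.0776
grip_force: 0.0
rod n 22 zmin 0.0748 rms 0.00013 tilt deg [ 1.42 -0.9 ]
axis0 [ 0.47890416  0.23651657  0.02481426 -0.01568885] mouth [0.4758 0.2385]
1734 ring [0.4925 0.1565] 0.14882764922164937 yaw -80.38285547540072 0.08115754657469716
[-0.01442923 -0.00359695  0.14865166]
filter rim 338 [0.442  0.0202 0.0699] [0.0635 0.0676 0.0058]
```

View pics/w5.png

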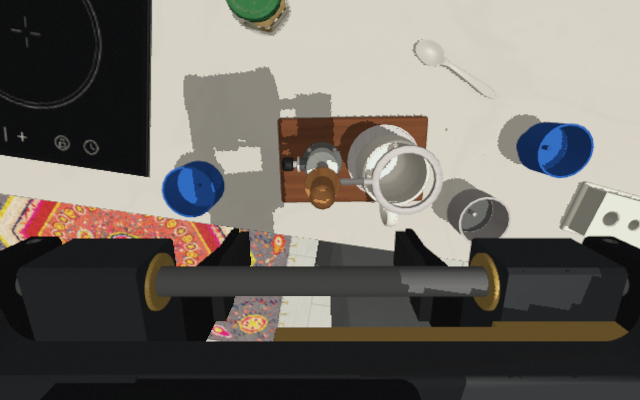

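Wrist view: the post stands in the holder with its ring over the mug at (406,180). The steel cup is at (478,215), and the blue cups at (193,188) and (555,150) are decoys. Next is the cup, closing the fingers across the arm's direction.

```bash

python3 -m pendant '[{"jaw":1,"linear":[0,0,0],"twist":-7},{"jaw":1,"linear":[0,0,0],"twist":-7},{"jaw":1,"linear":[0,0,0],"twist":-7},{"jaw":1,"linear":[0,0,0],"twist":-7},{"jaw":1,"linear":[0,0,0],"twist":-7},{"jaw":1,"linear":[0,0,0],"twist":-7},{"jaw":1,"linear":[0,0,0],"twist":-7},{"jaw":1,"linear":[0,0,0],"twist":-7},{"jaw":1,"linear":[0,0,0],"twist":-7},{"jaw":1,"linear":[0,0,0],"twist":-7},{"jaw":1,"linear":[0,0,0],"twist":-7},{"jaw":1,"linear":[0,0,0],"twist":-7}]' | grep -v grip
python3 -m pendant '[{"jaw":1,"linear":[0,0,0],"twist":-7},{"jaw":1,"linear":[-1.5,-0.5,0],"twist":0},{"jaw":1,"linear":[-3,-1,0],"twist":0},{"jaw":1,"linear":[-3,-1,0],"twist":0},{"jaw":1,"linear":[-3,-1,0],"twist":0},{"jaw":1,"linear":[-3,-1,0],"twist":0},{"jaw":1,"linear":[-3,-1,0],"twist":0},{"jaw":1,"linear":[-3,-1,0],"twist":0},{"jaw":1,"linear":[-1.4,-0.9,0],"twist":0},{"jaw":1,"linear":[0,0,0],"twist":0},{"jaw":1,"linear":[0,0,0],"twist":0}]' | grep -v grip
python3 - <<'E'
from h import *
a=cam('wrist'); cv2.imwrite('pics/w6.png',a['color'])
Q=pts(a).reshape(-1,3)
f=Q[(abs(Q[:,2]-.07)<.003)&(np.hypot(Q[:,0]-.44,Q[:,1]-.022)<.05)]; print('filter rim',len(f),((f.min(0)+f.max(0))/2).round(4),np.ptp(f,axis=0).round(4))
from scipy.optimize import least_squares
g=lambda q:np.hypot(f[:,0]-q[0],f[:,1]-q[1])-.0325
r=least_squares(g,[.442,.02],loss='soft_l1',f_scale=.001).x; print(r.round(4))
todelta([r[0],r[1],.056],100)
E
```

```text
time: 18.4
position: [0.4774, 0.2389, 0.3197]
tool_rot: [0.686, 0.727, -0.002, -0.001]
ft_force: [-0.2, -0.6, -0.6]
time: 19.32
position: [0.4409, 0.0202, 0.3205]
tool_rot: [0.644, 0.765, -0.0, -0.001]
ft_force: [0.4, 0.5, 0.1]
filter rim 365 [0.4398 0.0205 0.07  ] [0.0661 0.0661 0.0059]
[0.4399 0.0208]
pos [0.4413 0.0208 0.3207] yaw 99.91 shift cm [-2.000e-02 -9.000e-02  2.647e+01] twist -0.09
```

View pics/w6.png

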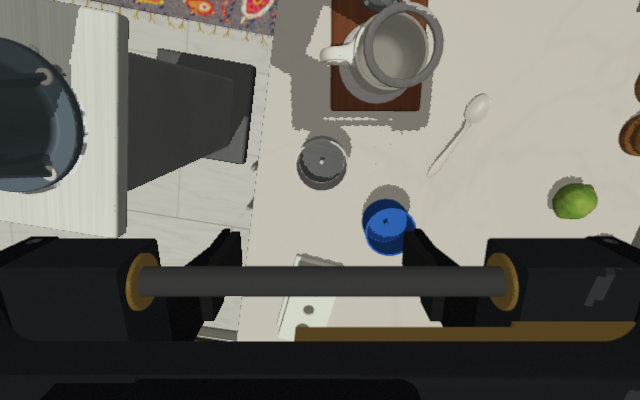

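```bash

python3 -m pendant '[{"jaw":1,"linear":[0,-0.05,1],"twist":0},{"jaw":1,"linear":[0,0,2.5],"twist":0},{"jaw":1,"linear":[0,0,3],"twist":0},{"jaw":1,"linear":[0,0,3],"twist":0},{"jaw":1,"linear":[0,0,3],"twist":0},{"jaw":1,"linear":[0,0,3],"twist":0},{"jaw":1,"linear":[0,0,2.5],"twist":0},{"jaw":1,"linear":[0,0,2],"twist":0},{"jaw":1,"linear":[0,0,2],"twist":0},{"jaw":1,"linear":[0,0,1.5],"twist":0},{"jaw":1,"linear":[0,0,1],"twist":0},{"jaw":1,"linear":[0,0,0],"twist":0}]'
python3 -m pendant '[{"jaw":1,"linear":[0,0,1],"twist":0},{"jaw":1,"linear":[0,0,1],"twist":0},{"jaw":0.9,"linear":[0,0,0],"twist":0},{"jaw":0.8,"linear":[0,0,0],"twist":0},{"jaw":0.7,"linear":[0,0,0],"twist":0},{"jaw":0.7,"linear":[0,0,0],"twist":0},{"jaw":0.6,"linear":[0,0,0],"twist":0},{"jaw":0.6,"linear":[0,0,0],"twist":0},{"jaw":0.5,"linear":[0,0,0],"twist":0},{"jaw":0.5,"linear":[0,0,0],"twist":0}]' 15
```

```text
time: 20.37
position: [0.4401, 0.0219, 0.0744]
tool_rot: [0.642, 0.766, -0.001, -0.002]
ft_force: [-0.4, 0.4, 0.1]
grip_width: 0.087
grip_force: 0.0
time: 21.2
position: [0.4413, 0.0205, 0.0572]
tool_rot: [0.643, 0.766, 0.0, 0.0]
ft_force: [-1.0, 1.8, 6.1]
grip_width: 0.0656
grip_force: 15.0
```

```bash

python3 -m pendant '[{"jaw":0.5,"linear":[0,0,-0.3],"twist":0},{"jaw":0.5,"linear":[0,0,-0.8],"twist":0},{"jaw":0.5,"linear":[0,0,-1.5],"twist":0},{"jaw":0.5,"linear":[0,0,-2.5],"twist":0},{"jaw":0.5,"linear":[0,0,-2.5],"twist":0},{"jaw":0.5,"linear":[0,0,-2.5],"twist":0},{"jaw":0.5,"linear":[0,0,-2.5],"twist":0},{"jaw":0.5,"linear":[0,0,-2.5],"twist":0},{"jaw":0.5,"linear":[0,0,-2.5],"twist":0},{"jaw":0.5,"linear":[0,0,-1.7],"twist":0},{"jaw":0.5,"linear":[0,0,0],"twist":0}]'
python3 -m pendant '[{"jaw":0.5,"linear":[1,0.6,0],"twist":0},{"jaw":0.5,"linear":[1.5,0.9,0],"twist":0},{"jaw":0.5,"linear":[2,1.2,0],"twist":0},{"jaw":0.5,"linear":[2,1.2,0],"twist":0},{"jaw":0.5,"linear":[2,1.2,0],"twist":0},{"jaw":0.5,"linear":[1.8,1,0],"twist":0},{"jaw":0.5,"linear":[1.3,0.8,0],"twist":0},{"jaw":0.5,"linear":[0.8,0.4,0],"twist":0},{"jaw":0.5,"linear":[0,0,0],"twist":0},{"jaw":0.5,"linear":[0,0,0],"twist":0},{"jaw":0.5,"linear":[0,0,0],"twist":0}]'
python3 - <<'E'
from h import *
import pickle
a=cam('wrist'); t=cam('top'); s=cam('side'); pickle.dump((a,t,s),open('cup.pkl','wb'))
p=robot.get_obs()['position']; print(p)
Q=pts(a).reshape(-1,3)
m=(abs(Q[:,2]-.146)<.007)&(np.hypot(Q[:,0]-.4915,Q[:,1]-.1557)<.045); print('ring pts',m.sum())
f=Q[(abs(Q[:,2]-p[2]-.0128)<.006)&(np.hypot(*(Q[:,:2]-p[:2]).T)<.045)]; print('rim',len(f),((f.min(0)+f.max(0))/2).round(4),np.ptp(f,axis=0).round(4))
u,v=map(int,proj(s,p-[0,0,.05])); print(u,v)
out=np.zeros((400,800,3),np.uint8); out[:,:400]=a['color'][:,120:520]; out[:,400:]=cv2.resize(s['color'][v-40:v+40,u-40:u+40],(400,400),interpolation=cv2.INTER_CUBIC)
cv2.imwrite('pics/cup.png',out)
E
```

```text
time: 22.12
position: [0.4432, 0.02, 0.2534]
tool_rot: [0.643, 0.766, 0.002, 0.004]
ft_force: [1.1, 0.1, -0.4]
grip_width: 0.0656
grip_force: 15.0
time: 23.03
position: [0.4909, 0.1544, 0.2492]
tool_rot: [0.643, 0.766, -0.001, -0.0]
ft_force: [-0.4, 0.1, -0.2]
grip_width: 0.0655
grip_force: 15.0
[0.49130722 0.15430147 0.24960227]
ring pts 1387
rim 3438 [0.4894 0.1552 0.2624] [0.0857 0.0653 0.012 ]
276 222
```

View pics/cup.png

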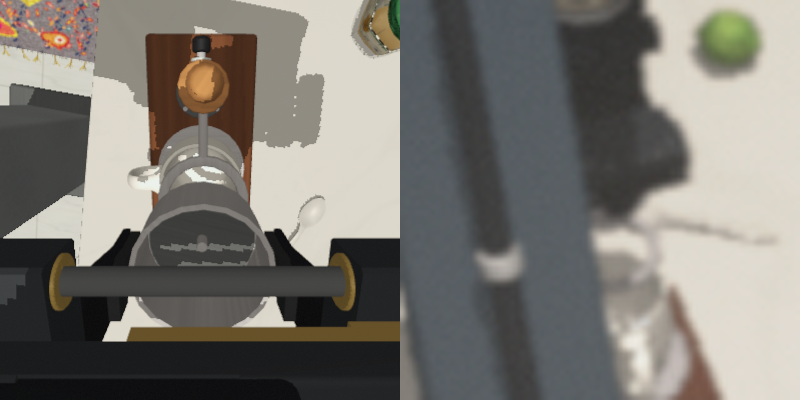

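```bash
cat > fit.py <<'E'
from h import *
from scipy.optimize import least_squares
def circ(s,c,r,w=0,fs=.001):
    g=lambda q:np.maximum(abs(np.hypot(s[:,0]-q[0],s[:,1]-q[1])-r)-w,0)
    return least_squares(g,c,loss='soft_l1',f_scale=fs).x
E
python3 - <<'E'
from fit import *
import pickle
a,t,s=pickle.load(open('cup.pkl','rb')); p=np.array([.4911,.1543,.2494])
Q=pts(a).reshape(-1,3)
d=np.hypot(Q[:,0]-.4915,Q[:,1]-.1557)
r=Q[(abs(Q[:,2]-.147)<.005)&(d<.037)&(d>.026)]; print('ring',len(r),circ(r,[.4915,.1557],.032,.004),np.median(r[:,2]))
f=Q[(Q[:,2]>p[2]+.0095)&(Q[:,2]<p[2]+.017)&(np.hypot(*(Q[:,:2]-p[:2]).T)<.036)]; c=circ(f,p[:2],.0325); print('rim',len(f),c,np.ptp(f,axis=0), f[:,2].max())
b=np.linalg.lstsq(np.c_[f[:,:2]-c,np.ones(len(f))],f[:,2],rcond=None)[0]; print('tilt',b)
# arm direction from knob flange & holder
k=Q[(Q[:,2]>.2)&(Q[:,2]<.216)&(np.hypot(Q[:,0]-.477,Q[:,1]-.239)<.025)]; print('knob top',len(k),((k.min(0)+k.max(0))/2).round(4))
E
```

```text
ring 1278 [0.49173875 0.15523836] 0.14902274592044878
rim 2282 [0.49126099 0.15474063] [0.06877724 0.06430513 0.00738714] 0.26629052419197086
tilt [-0.0044972   0.01399979  0.26189476]
knob top 1234 [0.4779 0.2385 0.2076]
```

```bash

python3 -m pendant '[{"jaw":0.5,"linear":[0.04,0.05,0],"twist":0},{"jaw":0.5,"linear":[0,0,0.5],"twist":0},{"jaw":0.5,"linear":[0,0,0.8],"twist":0},{"jaw":0.5,"linear":[0,0,0.9],"twist":0},{"jaw":0.5,"linear":[0,0,0.9],"twist":0},{"jaw":0.5,"linear":[0,0,0.8],"twist":0},{"jaw":0.5,"linear":[0,0,0.6],"twist":0},{"jaw":0.5,"linear":[0,0,0],"twist":0}]' >/dev/null; python3 ok.py 1.5 && 
python3 -m pendant '[{"jaw":0.5,"linear":[0,0,0.4],"twist":0},{"jaw":0.5,"linear":[0,0,0.4],"twist":0},{"jaw":0.5,"linear":[0,0,0.3],"twist":0},{"jaw":0.5,"linear":[0,0,0.3],"twist":0},{"jaw":0.5,"linear":[0,0,0.2],"twist":0},{"jaw":0.5,"linear":[0,0,0],"twist":0}]' >/dev/null; python3 ok.py 1.5
python3 - <<'E'
from fit import *
a=cam('wrist'); p=robot.get_obs()['position']; print(p)
Q=pts(a).reshape(-1,3)
d=np.hypot(Q[:,0]-.4917,Q[:,1]-.1552)
r=Q[(abs(Q[:,2]-.147)<.005)&(d<.037)&(d>.026)]; print('ring',len(r),circ(r,[.4915,.1557],.032,.004),np.median(r[:,2]))
f=Q[(Q[:,2]>p[2]+.0095)&(Q[:,2]<p[2]+.017)&(np.hypot(*(Q[:,:2]-p[:2]).T)<.036)]; c=circ(f,p[:2],.0325); print('rim',len(f),c,f[:,2].mean())
E
```

```text
z 0.2028 [ 1.  -0.  -0.7]
z 0.1883 [-0.1  1.3 -0.9]
[0.49196354 0.15564062 0.18853496]
ring 1036 [0.49186035 0.15621408] 0.1488167275182238
rim 2304 [0.49222519 0.15595354] 0.20107691006450423
```

```bash

python3 -m pendant '[{"jaw":0.5,"linear":[0,0,0.1],"twist":0},{"jaw":0.5,"linear":[0,0,0.1],"twist":0},{"jaw":0.5,"linear":[0,0,0.1],"twist":0},{"jaw":0.5,"linear":[0,0,0.1],"twist":0},{"jaw":0.5,"linear":[0,0,0.1],"twist":0},{"jaw":0.5,"linear":[0,0,0],"twist":0}]' >/dev/null; python3 ok.py 1 &&
python3 -m pendant '[{"jaw":0.5,"linear":[0,0,0.08],"twist":0},{"jaw":0.5,"linear":[0,0,0.08],"twist":0},{"jaw":0.5,"linear":[0,0,0],"twist":0}]' >/dev/null && python3 ok.py 1 &&
python3 -m pendant '[{"jaw":0.5,"linear":[0,0,0.05],"twist":0},{"jaw":0.5,"linear":[0,0,0.05],"twist":0},{"jaw":0.5,"linear":[0,0,0],"twist":0}]' >/dev/null && python3 ok.py 1 &&
python3 -m pendant '[{"jaw":0.5,"linear":[0,0,0.05],"twist":0},{"jaw":0.5,"linear":[0,0,0.05],"twist":0},{"jaw":0.5,"linear":[0,0,0],"twist":0}]' >/dev/null && python3 ok.py 1 &&
python3 -m pendant '[{"jaw":0.5,"linear":[0,0,0.05],"twist":0},{"jaw":0.5,"linear":[0,0,0.05],"twist":0},{"jaw":0.5,"linear":[0,0,0],"twist":0}]' >/dev/null && python3 ok.py 1
```

```text
z 0.1835 [-0.  -0.1 -1.4]
z 0.1819 [-0.1  0.  -1.8]
z 0.1810 [ 0.2  0.6 -0.6]
z 0.1802 [-0.2 -0.7  0.3]
z 0.1798 [-1.2 -2.9  6.4]
```

```bash

python3 -m pendant '[{"jaw":0.5,"linear":[0,0,-0.06],"twist":0},{"jaw":0.5,"linear":[0,0,0],"twist":0}]' 5 | egrep 'posi|ft'
python3 -m pendant '[{"jaw":0.77,"linear":[0,0,0],"twist":0},{"jaw":0.82,"linear":[0,0,0],"twist":0},{"jaw":0.9,"linear":[0,0,0],"twist":0},{"jaw":1,"linear":[0,0,0],"twist":0},{"jaw":1,"linear":[0,0,0],"twist":0}]'
python3 - <<'E'
from fit import *
a=cam('wrist'); p=robot.get_obs()['position']
Q=pts(a).reshape(-1,3)
f=Q[(Q[:,2]>.186)&(Q[:,2]<.2)&(np.hypot(*(Q[:,:2]-p[:2]).T)<.036)]; f=f[f[:,2]>f[:,2].max()-.006]; c=circ(f,p[:2],.0325); print('rim',len(f),c,f[:,2].mean(),np.linalg.lstsq(np.c_[f[:,:2]-c,np.ones(len(f))],f[:,2],rcond=None)[0])
E
```

```text
position: [0.4922, 0.1555, 0.1799]
ft_force: [-1.3, -2.8, 2.5]
time: 26.48
position: [0.492, 0.1558, 0.1794]
tool_rot: [0.643, 0.766, -0.0, -0.0]
ft_force: [-0.1, 0.1, 0.4]
grip_width: 0.0826
grip_force: 0.0
rim 2187 [0.49314846 0.15584263] 0.19239993723437673 [-0.0135912   0.01388983  0.19232042]
```

Released. I'll retreat straight up and check.

```bash

python3 -m pendant '[{"jaw":1,"linear":[0,0,0],"twist":0},{"jaw":1,"linear":[0,0,-0.4],"twist":0},{"jaw":1,"linear":[0,0,-0.8],"twist":0},{"jaw":1,"linear":[0,0,-1.2],"twist":0},{"jaw":1,"linear":[0,0,-1.5],"twist":0},{"jaw":1,"linear":[0,0,-2],"twist":0},{"jaw":1,"linear":[0,0,-2],"twist":0},{"jaw":1,"linear":[0,0,-2],"twist":0},{"jaw":1,"linear":[0,0,-2],"twist":0},{"jaw":1,"linear":[0,0,-2],"twist":0}]' | grep posi
python3 -m pendant '[{"jaw":1,"linear":[-2,0,0],"twist":0},{"jaw":1,"linear":[-3,0,0],"twist":0},{"jaw":1,"linear":[-3,0,0],"twist":0},{"jaw":1,"linear":[-3,0,0],"twist":0},{"jaw":1,"linear":[-2,0,0],"twist":0},{"jaw":1,"linear":[0,0,0],"twist":0},{"jaw":1,"linear":[0,0,0],"twist":0}]' | egrep 'posi|ft|time'
python3 - <<'E'
from fit import *
a=cam('wrist'); s=cam('side')
Q=pts(a).reshape(-1,3); d=np.hypot(Q[:,0]-.492,Q[:,1]-.1557)
f=Q[(abs(Q[:,2]-.1925)<.004)&(d<.04)]; c=circ(f,[.492,.1557],.0325); print('rim',len(f),c,np.ptp(f,axis=0),np.linalg.lstsq(np.c_[f[:,:2]-c,np.ones(len(f))],f[:,2],rcond=None)[0])
r=Q[(abs(Q[:,2]-.147)<.005)&(d<.037)&(d>.026)]; print('ring z',len(r),np.median(r[:,2]) if len(r) else 0)
out=np.zeros((400,800,3),np.uint8); out[:,:400]=a['color'][:,120:520]; out[:,400:]=cv2.resize(s['color'][200:290,220:310],(400,400),interpolation=cv2.INTER_CUBIC)
cv2.imwrite('pics/end.png',out)
E
```

```text
position: [0.4919, 0.1557, 0.3205]
time: 27.95
position: [0.5146, 0.0269, 0.3192]
ft_force: [-0.1, 0.4, -0.6]
rim 725 [0.49295592 0.155998  ] [0.06636738 0.05518577 0.00651807] [-0.01292546 -0.01779617  0.19262096]
ring z 567 0.1492066161000114
```

View pics/end.png

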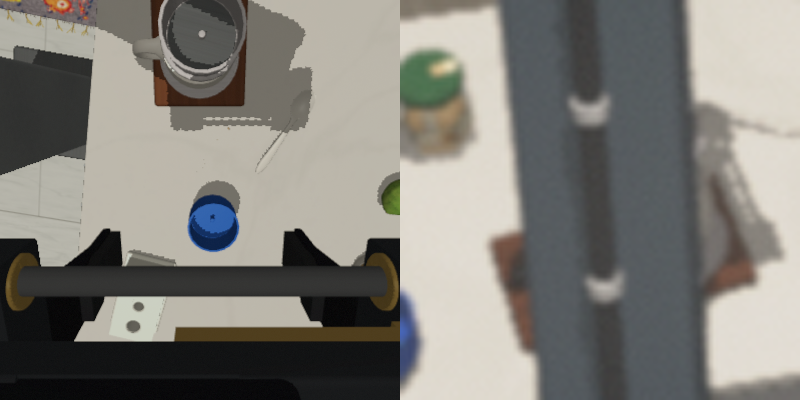

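The cup sits in the ring at (203,35), with its rim 44 mm above the ring's upper face and level to about 1°. That matches a fully seated shoulder.

```bash
python3 -c "from rig import robot; print(robot.hand_in())"
```

```text
the job is handed in; nothing more can be done
None
```

The job is handed in at about 28 s: the post is down on its height stop with about 12 N on it and the ring over the mug, and the steel filter cup is seated in the ring and released, about 1° off level.

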